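Unlock a twist-lock deodorant cap of unknown hand and hold it up

TASK

The red spray deodorant can in the bolted steel holder has a quarter-turn locking cap, and nobody remembers which way this one opens: feel gently which way it turns, unlock it, then lift the cap straight off and finish while still holding it, upright and still, about 10 cm above where it sat. The cap is thin plastic, so squeeze it only lightly, about 10 N and never over 20 N per finger, and leave everything else on the chest where it is.

Things in the scene. Friction and masses are not known exactly. Their poses are not given: they have to be found in the camera images.
- cap_grip (a point): Grip centre of the red twist cap: on its axis, 18 mm below its flat top, 28 mm above its lower rim. The cap is a round upright ribbed plastic cup, 48 mm in diameter, 46 mm high, 30 g, open below; a white line on top runs from the centre to its +x; z is up along its axis. Its thin side walls crack when a finger presses over 20 N; 10 N is plenty to turn it.
- cap_top (a point): Centre of the cap's flat top, same axes. Turned one way (differs from can to can, cannot be seen) the cap is stopped after 5 to 25 degrees and lightly closed fingers then slip round it. Turned the other way it runs freely; from 60 to 120 degrees of turn it is unlocked and lifts straight off over the hidden 34 mm tall neck. Locked, it rattles some 1.5 mm up and down.
- can_shoulder (a point): Top centre of the can's shoulder, where the cap's rim sits: 140 mm above the chest top, on the can's axis, z up. Locked, the cap's x lies within 5 degrees of this x. The red can, 53 mm in diameter with a white band, is fixed: it cannot turn or tip in its steel holder (round foot 110 mm wide; wire ring 66 mm across, 70 mm up).
- bowl: Blue ceramic bowl, 140 mm wide, 60 mm high; origin under its centre. Leave alone.
- mug: Green mug, 80 mm wide, 85 mm high, handle at +y; origin under its centre. Leave alone.
- jar: White cream jar with blue lid, 66 mm wide, 60 mm high; origin under its centre. Leave alone.
- brush: Dark wooden hairbrush lying face down, 210 mm long, 60 mm wide, 32 mm high, handle to its -x; origin under its middle. Leave alone.
- soapbox: Green soap box, 100 x 65 x 34 mm; origin under its centre. Leave alone.
- rollon: Small amber roll-on bottle with white cap, 38 mm wide, 85 mm high; origin under its centre. Leave alone.
There are look-alikes about, which are no part of the job. What is meant by the part that bears cap_grip is not orange or pink, and is the larger of those in its own colour.

How it is judged (in metres and radians):
On the way, in this order (a step that is already met when the one before it is completed fails the run):
1. the cap, still down on the can, has been turned over 40 degrees the way that opens (angle between the x axis of cap_grip and the x axis of can_shoulder, either way round above 0.7 rad and not (z of cap_grip in the frame of can_shoulder above 0.036 m)), for 0.1 s.
2. the cap is lifted clear of the neck in the fingers (z of cap_grip in the frame of can_shoulder above 0.078 m and contact force between the fingers and cap above 0.5 N), for 0.2 s.
At the end, for the whole second after the job is handed in: The cap is held by the fingers, 70 to 140 mm above where it sat, within 100 mm sideways of the can's axis, within 20 degrees of upright, still (under 50 mm/s), not touching the can (z of cap_grip in the frame of can_shoulder above 0.098 m and not (z of cap_grip in the frame of can_shoulder above 0.168 m) and contact force between the fingers and cap above 0.5 N and contact force between cap and can below 0.1 N and angle between cap_grip's own z axis and vertical below 0.35 rad and horizontal distance between cap_grip and can_shoulder below 0.1 m and linear speed of cap below 0.05 m/s); the arm keeps its last pose, push and grip.
It fails at once if the cap is squeezed over the limit (summed force of both fingers over 50 N) (contact force between the fingers and cap above 50 N).
It fails at once if a bystander on the chest is pushed more than 30 mm (distance of any of bowl, mug, jar, brush, soapbox, rollon from where it was at the start of the episode above 0.03 m).
It also fails if it takes over 48 s, if anything falls off the work surface, if the arm or the gripper's body presses on something with over 40 N, if the wrist force passes 120 N, or if a joint passes its speed limit or range.

ROBOT

A 6-joint arm with a two-finger parallel gripper is mounted at the origin on the work surface. World frame = base frame: x ahead of the robot, y to its left, z up, the work surface at z = 0. Lengths are in mm, angles in rad, forces in N, time in s.
With the tool pointing down it reaches from about 325 to 850 mm from the base axis. Payload 15.5 kg.
Tool frame: the origin (TCP) lies at the very end of the fingers, on their centre line; the grasp point (between the pads) lies 19 mm behind it; y points along the fingers, x is the direction in which the jaws open and shut, and the axes are right-handed (so a half turn about y gives the same grasp; the last joint's range is limited). The gripper opens to 91 mm and grips with 3 to 60 N. Pads are 32 mm wide; open, the fingers measure 118 mm over their backs; the gripper's body (76 mm by 178 mm) begins 60 mm behind the grasp point.
Start: joints at [-1.343, 0.494, 1.345, -0, 1.302, -0.096], TCP at [198.266, -592.72, 213.915] pointing down, gripper open.
Joint ranges: [-2.91, 2.91], [-0.82, 2.16], [0.22, 2.67], [-1.22, 4.37], [0.12, 2.79], [-3.08, 3.08]. Speed limits (rad/s): [1.89, 1.89, 2.57, 3.01, 3.01, 3.01].

INTERFACE

Orientations are given as a unit quaternion [w, x, y, z].
In Python, from station import * gives the robot as it stands.
- The arm moves only by the tool apply_moves, never from a script. Its argument "moves" is a list that holds one entry, the list of rows, each a list of 7 numbers: the shift along the tool's x, y, z each as a share of 50 cm, from -1 to 1, then the turn, a rotation vector about the tool's x, y, z each as a share of 90 degrees, from -1 to 1, then the closure, from -1 (fully open) to 1 (shut). A call has 1 to 20 rows; each row is the pose to reach, as a shift and turn from the pose measured when the call began, along the tool's axes at that moment; what a row does not reach only later rows make up. A row lasts 1/12 s, in which the tool goes at most 41.7 mm and 7.16 degrees, less where a joint would pass 70% of its speed; a pose out of reach is approached as far as the arm can. A call with a number of a shift or a turn outside -1 to 1 is refused whole. A call with a gripper value outside its range is refused whole. The fingers move at their own pace and stop on an object; "force" is the grip in N (left out, the last holds). Time passes only in rows, so rows that repeat a pose let the fingers close. It gives the time, the measured TCP pose, the force and the opening at its end, in the units of the state.
- get_state(): the state, without advancing time (a new reading comes with each control period).
- camera(name): name is "side" or "top"; returns a dict with "pixels" (400x640x3 uint8, red, green, blue), "intrinsics" (3x3 intrinsics, pixels), "R" (3x3) and "t" (3): a world point X has camera coordinates R X + t. Camera axes: x right, y down, z forward; pixel columns grow to the right and rows downward; lengths in mm; the calibration is good to about 2 mm. A picture is of the moment at which its call begins. There is no depth.
- job_done(): hands the job in, once; it reports no verdict.
The state is a dict: "time": time; "joint_positions": joint angles; "dq": joint speeds; "joint_efforts": joint torques, N m; "tcp_pos": TCP position; "tcp_rot": TCP orientation; "force": force on the tool from outside, world axes, zero at the start; "torque": the same for the moment, N m; "grip_width": opening from 0.0 (shut) to 1.0 (fully open).
Only numpy, scipy, OpenCV 4.12 (cv2) and the standard library are available. Lean on these libraries where they do the work, as an engineer would, in place of code of your own. Each camera call takes 0.05 s, during which the arm holds its last target.

## Working session

There is one attempt and no reset: what is moved stays moved. The work goes in short steps, Python scripts to look and compute and a tool call to move; the robot and the scene stay as the last step left them, time stands still between calls to the robot, and variables do not carry over. Pictures are saved under pics/ and viewed, and the job is handed in when it is done.

Besides the shell and the picture viewer there is one more tool, called after "Request:" as a command line: name --argument value ..., lists and objects as JSON in quotes. apply_moves: Moves the arm, as the interface text tells. Its arguments: {"type":"object","properties":{"moves":{"type":"array"},"force":{"type":"number"}},"required":["moves"]}

```bash
mkdir -p pics; ls; python3 - <<'E'
from station import *
import cv2,numpy as np
for n in("side","top"):
    c=camera(n); cv2.imwrite(f"pics/{n}0.png",c["pixels"][:,:,::-1]); print(n,c["intrinsics"],c["R"],c["t"])
print(get_state())
E
```

```text
pics
side [[464.41298844   0.         317.4909084 ]
 [  0.         464.41298844 197.02843661]
 [  0.           0.           1.        ]] [[-0.95754464 -0.28828243  0.00122553]
 [-0.14608076  0.48154091 -0.86416362]
 [ 0.24853305 -0.82765427 -0.50320943]] [ 556.7040214   193.91658766 1304.30232607]
top [[506.23820232   0.         321.9439044 ]
 [  0.         506.23820232 206.61132086]
 [  0.           0.           1.        ]] [[ 0.00583575 -0.99997763  0.00326828]
 [-0.99549062 -0.00611896 -0.09466245]
 [ 0.09468033 -0.00270112 -0.99550406]] [ -10.37517317  579.58582056 1789.47749299]
{'time': 0.1, 'joint_positions': array([-1.34354610e+00,  4.94131744e-01,  1.34604904e+00, -1.50153568e-05,
        1.30251354e+00, -9.55000286e-02]), 'dq': array([ 1.40342640e-04, -1.31039877e-03,  7.17560228e-05, -3.54891220e-04,
       -1.19751005e-03,  1.86433172e-03]), 'joint_efforts': array([ 7.23035328e-05, -8.80240703e+01, -3.82543480e+01,  7.06922030e-02,
        4.82180261e-02, -2.48991995e-05]), 'tcp_pos': array([ 198.15675796, -592.39942109,  213.39806422]), 'tcp_rot': array([ 0.57409502, -0.57358934,  0.41346094, -0.41286829]), 'force': array([-0.01854735, -0.13820804,  0.21451016]), 'torque': array([-0.0242804 , -0.05638811, -0.02337384]), 'grip_width': 1.0005453440616685}
```

View pics/side0.png

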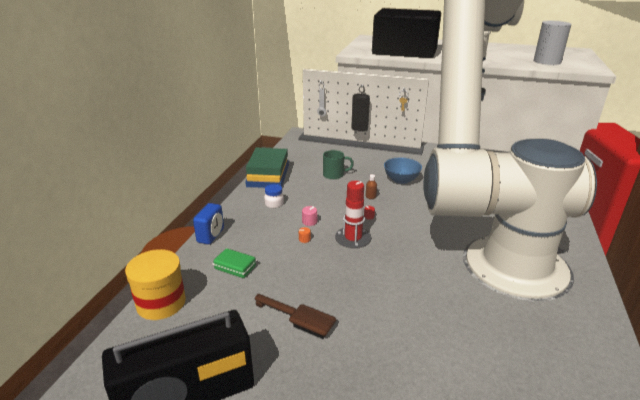

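View pics/top0.png

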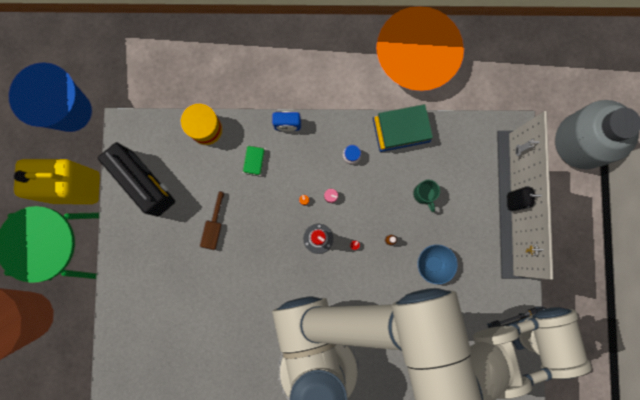

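The candidates are the red can's cap at top (318,238) / side (355,188), the small red cap at top (356,245) / side (370,212), the pink one at top (331,196) and the orange one at top (305,200). By the description it is the red can at top (318,238). I'll check that in close crops and measure it.

```bash
cat > h.py <<'E'
from station import *
import cv2,numpy as np
def ray(c,u,v):
    d=np.linalg.inv(c["intrinsics"])@[u,v,1]; R=np.array(c["R"]);t=np.array(c["t"])
    return -R.T@t, R.T@d
def onz(c,u,v,z):
    o,d=ray(c,u,v); return o+d*(z-o[2])/d[2]
def proj(c,X):
    p=c["intrinsics"]@(np.array(c["R"])@X+c["t"]); return p[:2]/p[2]
E
python3 - <<'E'
from h import *
T=camera("top");S=camera("side")
a=T["pixels"][205:275,280:380,::-1]; b=S["pixels"][165:255,315:395,::-1]
cv2.imwrite("pics/c0.png",np.hstack([cv2.resize(a,None,fx=4,fy=4,interpolation=2)[:280],np.zeros((280,1,3),np.uint8)]))
cv2.imwrite("pics/c1.png",cv2.resize(b,None,fx=6,fy=6,interpolation=2))
for n,c in(("top",T),("side",S)):
    p=c["pixels"]; hsv=cv2.cvtColor(p,cv2.COLOR_RGB2HSV)
    m=(((hsv[...,0]<6)|(hsv[...,0]>172))&(hsv[...,1]>150)&(hsv[...,2]>60)).astype(np.uint8)
    k,l,s,ce=cv2.connectedComponentsWithStats(m)
    for i in range(1,k):
        if s[i,4]>15 and 250<ce[i,0]<420 : print(n,s[i],ce[i])
E
```

```text
top [311 230  15  15 147] [317.33333333 236.75510204]
top [350 241  10   9  62] [354.30645161 245.37096774]
side [346 181  18  28 397] [354.4861461  194.96221662]
side [365 206   9  12  77] [368.98701299 211.64935065]
side [346 217  16   5  45] [353.37777778 219.46666667]
side [345 224  10  16 125] [349.32  231.824]
side [357 226   5  13  43] [359.02325581 232.11627907]
```

View pics/c0.png

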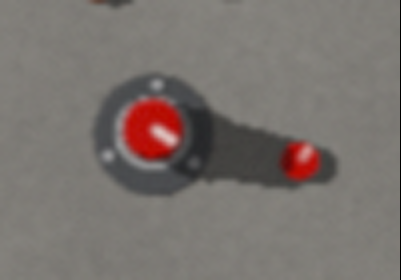

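View pics/c1.png

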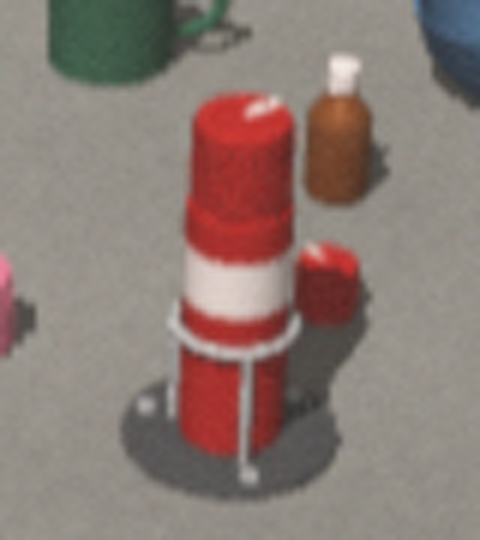

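The close crops confirm it: the tall red can with the white band carries the larger red cap, whose top circle is at top-view (318,237) and side-view (356,185). The small red cap stands loose on the chest at top (354,245).

```bash
python3 - <<'E'
from h import *
from scipy.spatial.transform import Rotation as Ro
T=camera("top");S=camera("side")
print("top ray z=186",onz(T,318,237,186)); print("side ray z=186",onz(S,355.8,185,186))
o1,d1=ray(T,318,237);o2,d2=ray(S,355.8,185)
A=np.c_[d1,-d2]; k=np.linalg.lstsq(A,o2-o1,rcond=None)[0]; p,q=o1+k[0]*d1,o2+k[1]*d2
print("tri",(p+q)/2,np.linalg.norm(p-q))
P=onz(T,318,237,186)
# width check
print("diam",np.linalg.norm(onz(T,310.5,237,186)-onz(T,325.5,237,186)))
L=onz(T,323,240.5,186)-P; print("line dir deg",np.degrees(np.arctan2(L[1],L[0])),np.linalg.norm(L))
s=get_state(); w,x,y,z=s["tcp_rot"]; M=Ro.from_quat([x,y,z,w]).as_matrix(); print(M.round(3))
tgt=np.array([P[0],P[1],250]); d=tgt-s["tcp_pos"]; print("d",d,"tool",M.T@d,"share",M.T@d/500)
for n,(u,v,zz) in dict(rollon=(393,239,85),small=(356,245,40),pink=(331,196,50),orange=(305,200,30)).items(): print(n,onz(T,u,v,zz).round())
E
```

```text
top ray z=186 [465.09362419   5.78854908 186.        ]
side ray z=186 [466.99244219   1.46217376 186.        ]
tri [465.54756632   5.87451768 188.49032741] 1.0982248593808714
diam 48.83966314966951
line dir deg -124.6078818961058 19.857966411643787
[[ 0.317 -0.     0.948]
 [-0.948  0.     0.317]
 [-0.    -1.     0.   ]]
d [266.84726546 598.39034361  36.27669225] tool [-482.82543     -36.0686104   442.91435323] share [-0.96565086 -0.07213722  0.88582871]
rollon [ 463. -253.   85.]
small [ 443. -128.   40.]
pink [616. -39.  50.]
orange [603.  54.  30.]
```

Request:
apply_moves --moves '[[[-0.05, -0.01, 0.045, 0, -0.04, 0, -1], [-0.1, -0.02, 0.09, 0, -0.08, 0, -1], [-0.15, -0.03, 0.14, 0, -0.12, 0, -1], [-0.2, -0.04, 0.185, 0, -0.16, 0, -1], [-0.26, -0.05, 0.24, 0, -0.21, 0, -1], [-0.32, -0.06, 0.29, 0, -0.26, 0, -1], [-0.38, -0.072, 0.35, 0, -0.31, 0, -1], [-0.44, -0.072, 0.4, 0, -0.36, 0, -1], [-0.5, -0.072, 0.46, 0, -0.41, 0, -1], [-0.56, -0.072, 0.51, 0, -0.46, 0, -1], [-0.62, -0.072, 0.57, 0, -0.51, 0, -1], [-0.68, -0.072, 0.62, 0, -0.56, 0, -1], [-0.74, -0.072, 0.68, 0, -0.61, 0, -1], [-0.79, -0.072, 0.72, 0, -0.65, 0, -1], [-0.84, -0.072, 0.77, 0, -0.69, 0, -1], [-0.89, -0.072, 0.82, 0, -0.73, 0, -1], [-0.93, -0.072, 0.853, 0, -0.76, 0, -1], [-0.966, -0.072, 0.884, 0, -0.79, 0, -1], [-0.966, -0.072, 0.884, 0, -0.79, 0, -1], [-0.966, -0.072, 0.884, 0, -0.79, 0, -1]]]' --force 3

```text
time: 1.97
tcp_pos: [464.3, 6.5, 249.8]
tcp_rot: [0.707, -0.707, 0.002, -0.002]
force: [-1.1, -0.4, -0.8]
grip_width: 0.997
```

```bash
python3 - <<'E'
from h import *
S=camera("side");s=get_state();print(s["tcp_pos"],s["joint_positions"].round(3))
print(proj(S,s["tcp_pos"]))
b=S["pixels"][90:260,270:440,::-1]
cv2.imwrite("pics/s1.png",cv2.resize(b,None,fx=3.5,fy=3.5,interpolation=2))
E
```

```text
[463.9924906    5.68988987 249.84743545] [-0.117  0.227  1.672  0.     1.243 -0.11 ]
[357.5048126  165.67589382]
```

View pics/s1.png

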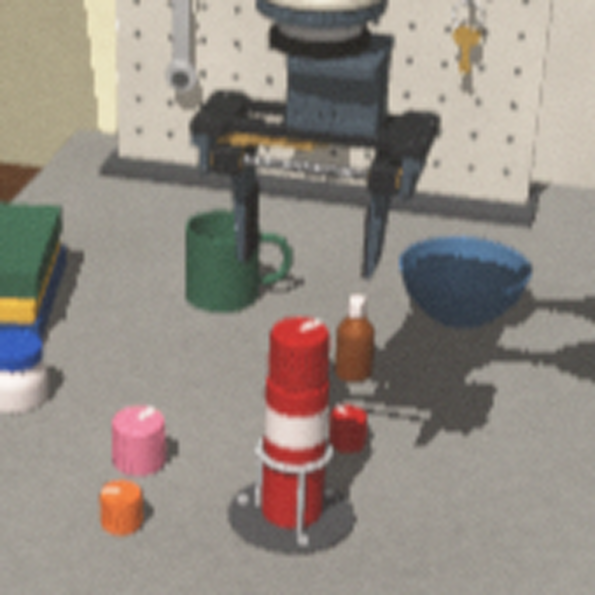

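The side view shows the open fingers at crop (245,262) and (370,277), straddling the can's axis. The projected TCP matches that picture. Next is the descent.

Request:
apply_moves --moves '[[[0.002, 0.03, -0.001, 0, 0, 0, -1], [0.002, 0.06, -0.001, 0, 0, 0, -1], [0.002, 0.09, -0.001, 0, 0, 0, -1], [0.002, 0.12, -0.001, 0, 0, 0, -1], [0.002, 0.15, -0.001, 0, 0, 0, -1], [0.002, 0.17, -0.001, 0, 0, 0, -1], [0.002, 0.185, -0.001, 0, 0, 0, -1], [0.002, 0.197, -0.001, 0, 0, 0, -1], [0.002, 0.197, -0.001, 0, 0, 0, -1], [0.002, 0.197, -0.001, 0, 0, 0, -1]]]'

```text
time: 2.85
tcp_pos: [465.0, 4.9, 151.5]
tcp_rot: [0.707, -0.707, 0.003, -0.002]
force: [0.5, 0.1, 1.1]
grip_width: 0.998
```

```bash
python3 - <<'E'
from h import *
S=camera("side");s=get_state();print(s["tcp_pos"],s["force"],s["grip_width"])
b=S["pixels"][120:260,290:430,::-1]
cv2.imwrite("pics/s2.png",cv2.resize(b,None,fx=4,fy=4,interpolation=2))
E
```

```text
[465.19785444   4.94119105 151.78766028] [0.6043779  0.00260347 1.3845471 ] 1.00106955420582
```

View pics/s2.png

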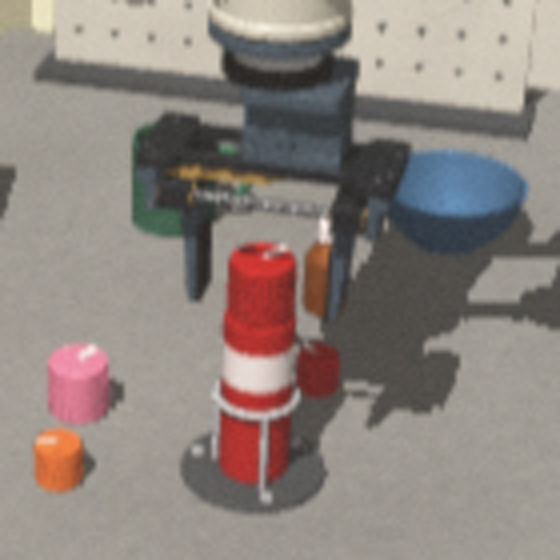

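The picture shows the cap (262,280) midway between the fingertips at (195,295) and (333,315). I'll close slowly at low force.

Request:
apply_moves --moves '[[[0, 0, 0, 0, 0, 0, -0.15], [0, 0, 0, 0, 0, 0, -0.15], [0, 0, 0, 0, 0, 0, -0.15], [0, 0, 0, 0, 0, 0, -0.15], [0, 0, 0, 0, 0, 0, -0.15], [0, 0, 0, 0, 0, 0, -0.15]]]' --force 5

```text
time: 3.4
tcp_pos: [465.3, 5.0, 151.8]
tcp_rot: [0.707, -0.707, 0.002, -0.003]
force: [1.9, -0.7, 0.4]
grip_width: 0.598
```

Request:
apply_moves --moves '[[[0, 0, 0, 0, 0, 0, -0.08], [0, 0, 0, 0, 0, 0, -0.04], [0, 0, 0, 0, 0, 0, 0], [0, 0, 0, 0, 0, 0, 0.2], [0, 0, 0, 0, 0, 0, 1], [0, 0, 0, 0, 0, 0, 1], [0, 0, 0, 0, 0, 0, 1], [0, 0, 0, 0, 0, 0, 1]]]' --force 5

```text
time: 4.07
tcp_pos: [467.2, 4.8, 152.4]
tcp_rot: [-0.707, 0.707, -0.001, 0.004]
force: [7.6, 1.0, -1.3]
grip_width: 0.531
```

```bash
python3 - <<'E'
from h import *
s=get_state();print(s["tcp_pos"],s["force"],s["torque"],s["grip_width"]*91,s["time"])
E
```

```text
[467.22033069   4.84219845 152.35332908] [ 7.55878178  0.95874555 -1.2540429 ] [ 0.02962049 -1.65595569 -0.03038031] 48.36290967741295 4.0667
```

The width is 48.4 mm, so the cap is gripped. There's a 7.6 N side load in +x, so I'll relax the target onto the can's axis.

Request:
apply_moves --moves '[[[0.003, 0, 0, 0, 0, 0, 1], [0.003, 0, 0, 0, 0, 0, 1], [0.003, 0, 0, 0, 0, 0, 1]]]' --force 9

```text
time: 4.32
tcp_pos: [468.6, 4.8, 152.3]
tcp_rot: [-0.707, 0.707, -0.001, 0.004]
force: [0.5, -0.5, 0.6]
grip_width: 0.535
```

```bash
python3 - <<'E'
from h import *
s=get_state();print(s["tcp_pos"],s["force"],s["torque"],s["grip_width"]*91,s["time"],s["joint_positions"])
E
```

```text
[468.64530667   4.84961544 152.32202297] [ 0.52349857 -0.48007375  0.55394763] [-0.03188679 -0.25726364 -0.00729676] 48.715039478263826 4.3167 [-1.17396542e-01  3.56805984e-01  1.80004975e+00  3.66088201e-04
  9.80897842e-01 -1.10521323e-01]
```

Request:
apply_moves --moves '[[[0, 0, 0, 0, 0.03, 0, 1], [0, 0, 0, 0, 0.06, 0, 1], [0, 0, 0, 0, 0.09, 0, 1], [0, 0, 0, 0, 0.12, 0, 1], [0, 0, 0, 0, 0.15, 0, 1], [0, 0, 0, 0, 0.18, 0, 1]]]'

```text
time: 4.82
tcp_pos: [469.1, 4.4, 152.4]
tcp_rot: [-0.699, 0.7, -0.101, 0.105]
force: [3.4, -3.0, -1.2]
grip_width: 0.532
```

```bash
python3 - <<'E'
from h import *
s=get_state();print(s["tcp_pos"],s["force"],s["torque"],s["grip_width"]*91,s["time"],s["joint_positions"][5],s["joint_efforts"][5])
E
```

```text
[469.10764048   4.36915379 152.44946626] [ 3.38076959 -2.95734001 -1.18742198] [-0.70356519 -0.83324345  0.16561144] 48.397601338350405 4.8167 0.1744957041742903 -1.7122682556509972
```

Request:
apply_moves --moves '[[[0, 0, 0, 0, 0.03, 0, 1], [0, 0, 0, 0, 0.06, 0, 1], [0, 0, 0, 0, 0.09, 0, 1], [0, 0, 0, 0, 0.12, 0, 1], [0, 0, 0, 0, 0.15, 0, 1], [0, 0, 0, 0, 0.18, 0, 1]]]'

```text
time: 5.32
tcp_pos: [470.0, 4.2, 152.7]
tcp_rot: [0.678, -0.678, 0.199, -0.204]
force: [4.7, -1.4, -0.5]
grip_width: 0.51
```

```bash
python3 - <<'E'
from h import *
s=get_state();print(s["tcp_pos"],s["force"],s["torque"],s["grip_width"]*91,s["time"],s["joint_positions"][5],s["joint_efforts"][5])
E
```

```text
[470.01670547   4.24363949 152.72215154] [ 4.7446547  -1.42622321 -0.46462653] [-0.19841225 -1.08682218  0.26058775] 46.42392420655349 5.3167 0.459390115824632 -1.5865445137023926
```

```bash
python3 - <<'E'
from h import *
S=camera("side");s=get_state()
b=S["pixels"][150:220,315:395,::-1]
cv2.imwrite("pics/s3.png",cv2.resize(b,None,fx=7,fy=7,interpolation=2))
E
```

```text
(no output)
```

View pics/s3.png

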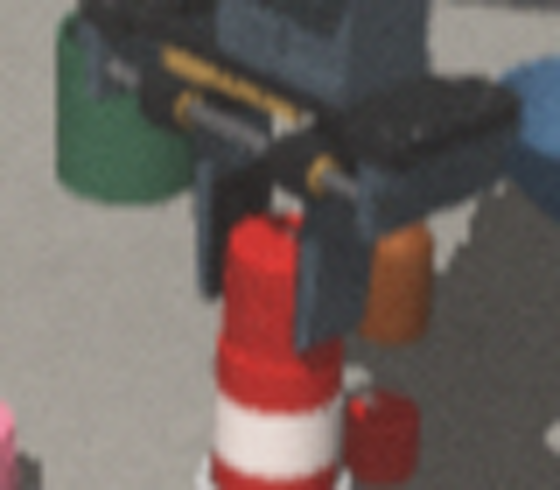

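Request:
apply_moves --moves '[[[0, 0, 0, 0, -0.03, 0, 1], [0, 0, 0, 0, -0.06, 0, 1], [0, 0, 0, 0, -0.09, 0, 1], [0, 0, 0, 0, -0.12, 0, 1], [0, 0, 0, 0, -0.15, 0, 1], [0, 0, 0, 0, -0.18, 0, 1]]]'

```text
time: 5.87
tcp_pos: [469.9, 4.5, 152.7]
tcp_rot: [0.699, -0.699, 0.101, -0.106]
force: [1.6, 3.3, -0.8]
grip_width: 0.513
```

```bash
python3 - <<'E'
from h import *
s=get_state();print(s["tcp_pos"],s["force"],s["torque"],s["grip_width"]*91,s["time"],s["joint_positions"][5],s["joint_efforts"][5])
E
```

```text
[469.87709497   4.49391729 152.65363319] [ 1.60741132  3.29734307 -0.76035667] [ 0.5596455  -0.37715608 -0.02004762] 46.680925609109444 5.8667 0.1771884920995267 1.8325047567486763
```

Request:
apply_moves --moves '[[[0, 0, 0, 0, -0.03, 0, 1], [0, 0, 0, 0, -0.06, 0, 1], [0, 0, 0, 0, -0.09, 0, 1], [0, 0, 0, 0, -0.12, 0, 1], [0, 0, 0, 0, -0.15, 0, 1], [0, 0, 0, 0, -0.18, 0, 1]]]'

```text
time: 6.37
tcp_pos: [469.5, 4.6, 152.6]
tcp_rot: [-0.707, 0.707, -0.001, 0.005]
force: [0.5, 0.7, 1.0]
grip_width: 0.509
```

```bash
python3 - <<'E'
from h import *
S=camera("side");s=get_state();print(s["tcp_pos"],s["force"],s["torque"],s["grip_width"]*91,s["time"],s["joint_positions"][5],s["joint_efforts"][5])
b=S["pixels"][150:220,315:395,::-1]
cv2.imwrite("pics/s4.png",cv2.resize(b,None,fx=7,fy=7,interpolation=2))
E
```

```text
[469.51861597   4.64775618 152.60880207] [-0.04383052  1.19022768  1.9672298 ] [ 0.21534769 -0.05985418  0.01900051] 46.42599411483265 6.4167 -0.11254206144160352 1.8646486848592758
```

View pics/s4.png

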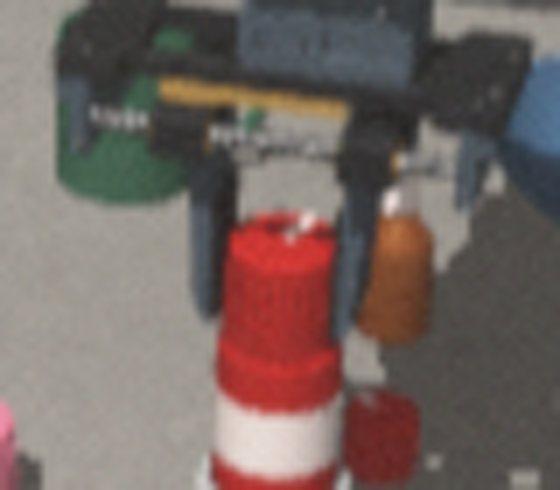

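Turning in + about tool y, the moment rose to 0.26 N m, so it hit the stop and slipped. Turning in − it stays near 0.02 N m, so it runs freely. The way that opens is −, and I'll continue that way.

Request:
apply_moves --moves '[[[0, 0, 0, 0, -0.04, 0, 1], [0, 0, 0, 0, -0.08, 0, 1], [0, 0, 0, 0, -0.12, 0, 1], [0, 0, 0, 0, -0.16, 0, 1], [0, 0, 0, 0, -0.2, 0, 1], [0, 0, 0, 0, -0.24, 0, 1], [0, 0, 0, 0, -0.28, 0, 1], [0, 0, 0, 0, -0.32, 0, 1], [0, 0, 0, 0, -0.36, 0, 1], [0, 0, 0, 0, -0.4, 0, 1], [0, 0, 0, 0, -0.4, 0, 1]]]'

```text
time: 7.33
tcp_pos: [469.2, 4.7, 152.6]
tcp_rot: [-0.672, 0.673, 0.22, -0.216]
force: [0.3, -1.0, 2.6]
grip_width: 0.517
```

```bash
python3 - <<'E'
from h import *
S=camera("side");T=camera("top");s=get_state();print(s["tcp_pos"],s["force"],s["torque"],s["grip_width"]*91,s["time"],s["joint_positions"][5],s["joint_efforts"][5])
b=S["pixels"][150:220,315:395,::-1]
cv2.imwrite("pics/s5.png",cv2.resize(b,None,fx=7,fy=7,interpolation=2))
E
```

```text
[469.2286733    4.62169928 152.56224593] [-0.87035214  0.14727506  3.25655696] [-0.05577504  0.12274591 -0.05672631] 46.790973461292694 7.4333 -0.7384001277760073 -0.6054055318236351
```

View pics/s5.png

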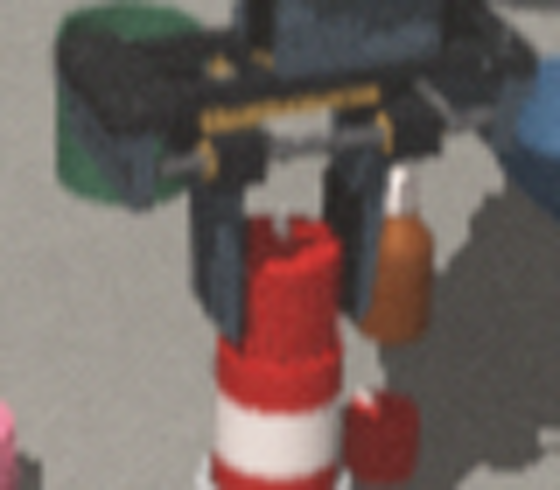

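The white line at crop (282,230) now points straight up in the picture, about 50° from where it started, so the cap turns with the fingers. I'll give it about 36° more, to reach roughly 88°.

Request:
apply_moves --moves '[[[0, 0, 0, 0, -0.04, 0, 1], [0, 0, 0, 0, -0.08, 0, 1], [0, 0, 0, 0, -0.12, 0, 1], [0, 0, 0, 0, -0.16, 0, 1], [0, 0, 0, 0, -0.2, 0, 1], [0, 0, 0, 0, -0.24, 0, 1], [0, 0, 0, 0, -0.28, 0, 1], [0, 0, 0, 0, -0.32, 0, 1], [0, 0, 0, 0, -0.36, 0, 1], [0, 0, 0, 0, -0.4, 0, 1], [0, 0, 0, 0, -0.4, 0, 1], [0, 0, 0, 0, -0.4, 0, 1]]]'

```text
time: 8.43
tcp_pos: [468.8, 4.6, 152.4]
tcp_rot: [-0.573, 0.575, 0.414, -0.411]
force: [-2.8, -0.9, 1.1]
grip_width: 0.513
```

```bash
python3 - <<'E'
from h import *
S=camera("side");s=get_state();print(s["tcp_pos"],s["force"],s["torque"],s["grip_width"]*91,s["time"],s["joint_positions"][5],s["joint_efforts"][5])
b=S["pixels"][150:220,315:395,::-1]
cv2.imwrite("pics/s6.png",cv2.resize(b,None,fx=7,fy=7,interpolation=2))
E
```

```text
[468.78516234   4.58163205 152.4438435 ] [-2.56990764 -1.56438082  1.14162844] [-0.15695393  0.45235063  0.03083846] 46.535368934553205 8.4833 -1.3632256307853945 -0.2539495099335909
```

View pics/s6.png

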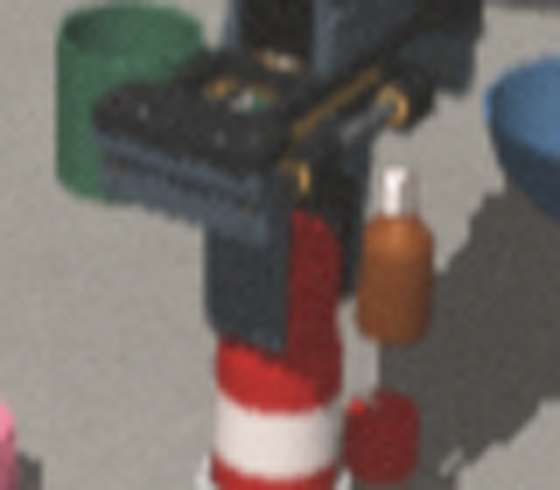

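The finger hides the line in this picture, but the free torque says the cap is still turning. Next, a gentle 15 mm test lift.

Request:
apply_moves --moves '[[[0, -0.005, 0, 0, 0, 0, 1], [0, -0.01, 0, 0, 0, 0, 1], [0, -0.015, 0, 0, 0, 0, 1], [0, -0.02, 0, 0, 0, 0, 1], [0, -0.025, 0, 0, 0, 0, 1], [0, -0.03, 0, 0, 0, 0, 1], [0, -0.03, 0, 0, 0, 0, 1]]]'

```text
time: 9.07
tcp_pos: [469.2, 4.6, 168.0]
tcp_rot: [-0.573, 0.576, 0.414, -0.411]
force: [-0.5, -0.8, -0.5]
grip_width: 0.511
```

```bash
python3 - <<'E'
from h import *
S=camera("side");s=get_state();print(s["tcp_pos"],s["force"],s["torque"],s["grip_width"]*91,s["time"],s["joint_positions"][5],s["joint_efforts"][5])
b=S["pixels"][140:220,315:395,::-1]
cv2.imwrite("pics/s7.png",cv2.resize(b,None,fx=7,fy=7,interpolation=2))
E
```

```text
[469.07441824   4.60255086 167.80002494] [-0.36911768  1.09890885  0.0441763 ] [ 0.0569716  -0.16182573 -0.07133259] 46.61302422652859 9.1167 -1.3630862977283709 0.006076678109820932
```

View pics/s7.png

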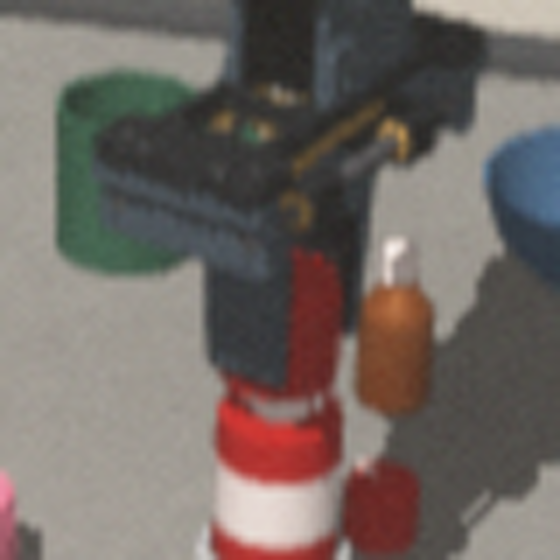

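The cap has come up off the shoulder, with a light gap showing at crop (285,408), and there's no pull. I'll lift about 85 mm more, for 100 mm in total.

Request:
apply_moves --moves '[[[0, -0.01, 0, 0, 0, 0, 1], [0, -0.025, 0, 0, 0, 0, 1], [0, -0.04, 0, 0, 0, 0, 1], [0, -0.055, 0, 0, 0, 0, 1], [0, -0.07, 0, 0, 0, 0, 1], [0, -0.085, 0, 0, 0, 0, 1], [0, -0.1, 0, 0, 0, 0, 1], [0, -0.115, 0, 0, 0, 0, 1], [0, -0.13, 0, 0, 0, 0, 1], [0, -0.145, 0, 0, 0, 0, 1], [0, -0.155, 0, 0, 0, 0, 1], [0, -0.163, 0, 0, 0, 0, 1], [0, -0.168, 0, 0, 0, 0, 1], [0, -0.17, 0, 0, 0, 0, 1], [0, -0.17, 0, 0, 0, 0, 1], [0, -0.17, 0, 0, 0, 0, 1], [0, -0.17, 0, 0, 0, 0, 1]]]'

```text
time: 10.53
tcp_pos: [468.4, 4.7, 252.5]
tcp_rot: [-0.573, 0.576, 0.414, -0.411]
force: [1.0, 1.5, -0.2]
grip_width: 0.512
```

```bash
python3 - <<'E'
from h import *
S=camera("side");s=get_state();print(s["tcp_pos"],s["force"],s["torque"],s["grip_width"]*91,s["time"],abs(s["dq"]).max())
b=S["pixels"][110:250,290:430,::-1]
cv2.imwrite("pics/s8.png",cv2.resize(b,None,fx=4,fy=4,interpolation=2))
E
```

```text
[468.43214049   4.70584737 252.5094666 ] [-0.22862833  0.44196019 -0.53793774] [ 0.10933048 -0.09124007  0.00181383] 46.59049645777281 10.5833 0.002011327716750211
```

View pics/s8.png

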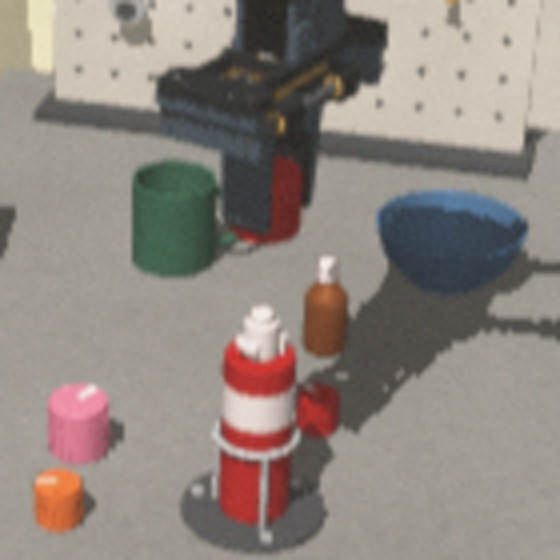

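The cap is upright in the fingers at crop (270,215), well clear of the bare white neck at (262,325). The arm is still, and the bystanders stand as before. I'll hand it in.

```bash
python3 -c "
from station import *
print(job_done())"
```

```text
the job is handed in; nothing more can be done
None
```

I unlocked the cap and lifted it about 100 mm straight up. The job was handed in at about 10.6 s with the cap still held upright in the fingers.

- **Which way it opens:** I gripped at 5 N, then 9 N. Turning it clockwise seen from above, the moment rose to about 0.26 N m and the fingers slipped, so that way was the stop. Counter-clockwise it ran freely at about 0.02 N m, and I turned it to roughly 88° from locked. That angle is an estimate: the white line showed about 50° partway, and the finger hid it after that.
- **Last checks:** The final side picture shows the cap level in the fingers above the bare white neck, with nothing else visibly moved. The TCP rose from 152.4 to 252.5 mm, the joints were still, and the tool force was near zero. I did not re-measure where the other items stood.
- **Disagreements:**
  - The first grip was a few mm off in x and gave a 7.6 N side load. I re-centred before turning and it dropped to about 0.5 N.
  - From the second step of the feel test on, the opening read about 46.5 mm against the cap's 48 mm. I took that to be the ribs.
  - The two camera views of the cap top differed by about 4 mm in y.

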